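# Roll the mill roller up its loading ramp

### The arm

A 6-joint arm with a two-finger parallel gripper is mounted at the origin on the work surface. World frame = base frame: x ahead of the robot, y to its left, z up, the work surface at z = 0. Lengths are in m, angles in rad, forces in N, time in s.
With the tool pointing down it reaches from about 0.35 to 0.975 m from the base axis. Payload 17.4 kg.
Tool frame: the origin (TCP) lies midway between the tips of the shut fingers; the grasp point (between the pads) lies 19 mm behind it; z points along the fingers, y is the direction in which the jaws open and shut (so a half turn about z gives the same grasp; the last joint's range is limited). The gripper opens to 85 mm and grips with 20 to 120 N. Pads are 22 mm wide; open, the fingers measure 114 mm over their backs; the gripper's body (76 mm by 85 mm) begins 54 mm behind the grasp point. The pads swing forward as they close: fully open they stand 13 mm farther back than shut.
Start: joints at [1.233, 0.116, 1.442, -0, 1.584, -0.038], TCP at [0.199, 0.645, 0.231] pointing down, gripper open.
Joint ranges: [-2.83, 2.83], [-0.83, 2.19], [0.07, 2.5], [-1.14, 4.28], [0.01, 3], [-2.97, 2.97]. Speed limits (rad/s): [1.89, 1.89, 2.22, 3.14, 3.14, 3.14].

### API

Orientations are given as a 3x3 rotation matrix whose columns are the frame's x, y, z axes.
In Python, from rig import ctrl gives the robot as it stands. Calls block until the motion is done:
- ctrl.goto(position, orientation): joint-space move of the TCP to a pose.
- ctrl.movel(position, attitude=None, velocity=0.15): straight line of the TCP; attitude=None keeps the orientation; velocity is the mean speed in m/s.
- ctrl.movej(angles): joint-space move.
- ctrl.move_gripper(opening, squeeze=None): opening from 0.0 (shut) to 1.0 (fully open); squeeze is the grip in N (None keeps the last); returns when the fingers have stopped.
- ctrl.hold(seconds).
- ctrl.solve_ik(position, orientation): joint angles nearest the present ones, or None.
- ctrl.get_state(): the state.
- ctrl.snapshot(name): name is "scene" or "top" or "wrist"; returns the picture (480x640x3 uint8, red, green, blue); there is no depth.
- ctrl.camera_info(name): a dict with "intrinsics" (3x3 intrinsics, pixels), "eye" and "attitude" of the camera in the world. Camera axes: x right, y down, z forward; pixel columns grow to the right and rows downward; lengths in m; the calibration is good to about 2 mm. A picture is of the moment at which its call begins: read the wrist's pose just before it. camera_info takes no time and is no camera call; for the wrist camera it gives the pose at the moment of the call.
A pose or a line that the arm cannot do raises ctrl.IKError and nothing moves.
- ctrl.close_job(): hands the job in, once; it reports no verdict.
The state is a dict: "clock": time; "joint_pos": joint angles; "qvel": joint speeds; "joint_torque": joint torques, N m; "tool_pos": TCP position; "orientation": TCP orientation; "contact_force": force on the tool from outside, world axes, zero at the start; "torque": the same for the moment, N m; "finger_gap": opening from 0.0 (shut) to 1.0 (fully open).
Only numpy, scipy, OpenCV 4.12 (cv2) and the standard library are available. Lean on these libraries where they do the work, as an engineer would, in place of code of your own. Each camera call takes 0.05 s, during which the arm holds its last target.

### The job

With the fingertips, push the steel roller slowly up the loading ramp until it drops into the seat at the top against the stop, and leave it resting there. Keep behind it so that it never rolls back or runs away, do not lift it or pick it up, and leave the other things on the bench where they are.

Things in the scene. Friction and masses are not known exactly. Their poses are not given: they have to be found in the camera images.
- ramp: wooden loading ramp fixed to the bench, 297 mm long, 115 mm wide. Origin on the bench top under its middle; +x points uphill, y across, z up; yaw varies. Level infeed from x -150 to -50 mm, floor 12 mm above the bench, with a 6 mm high lip at its back end. Side rails 10 mm thick, 12 mm above the floor all along, 95 mm apart inside.
- foot (a point): middle of the line where the level infeed meets the slope: ramp x -50 mm, 12 mm above the bench. The slope is straight, 8 degrees, 145 mm long; a roller left on it rolls back down.
- crest (a point): middle of the upper edge of the slope: ramp x +95 mm, 32.4 mm above the bench. Beyond it the floor steps down 2.4 mm to the level seat, where the roller stays by itself.
- stop (a point): where the seat floor (30 mm above the bench) meets the upright aluminium stop, on the middle line: ramp x +135 mm. The stop is 12 mm thick, its top 64 mm above the bench.
- roller: steel roller with dark bore ends, lying across the ramp's infeed, 50 mm in diameter, 90 mm long, about 0.6 kg. Origin at its centre; y is its axle, x and z turn as it rolls. Rolls freely. Seated, its centre is 107 to 110 mm along the ramp's +x, 55 mm above the bench. On the slope, faster than 0.2 m/s is running away; 0.04 m/s is a good pushing speed.
- collar: short steel collar standing on end beside the ramp, 40 mm in diameter, 55 mm high; origin at the centre of its underside. To be left alone.
- pot: small amber jar with a black cap standing beside the ramp, 48 mm in diameter, 50 mm high; origin at the centre of its underside. To be left alone.
- hammer: hammer lying on the bench, 240 mm long along its x; origin at the underside. To be left alone.
- pliers: pliers lying on the bench, about 155 mm long along their x, 10 mm thick; origin at the underside of the pivot. To be left alone.
Not all that is in view belongs to the job. Leave any orange or turquoise look-alike of the roller alone.

How it is judged:
On the way, in this order (a step that is already met when the one before it is completed fails the run):
1. the fingers push the roller up the middle of the slope (x of roller in the frame of ramp between 0 and 0.08 m and contact force between the fingers and roller above 0.1 N).
2. the roller is in the seat against the stop (x of roller in the frame of ramp above 0.104 m and z of roller in the frame of ramp below 0.0565 m), for 0.2 s.
At the end, for the whole second after the job is handed in: the roller rests in the seat: its centre 104 to 114 mm along the ramp's +x, within 8 mm of its middle line and 51 to 56.5 mm above the bench, its axle within 0.1 rad of the ramp's cross direction, at rest (under 0.02 m/s) (all of step 2 and x of roller in the frame of ramp below 0.114 m and y of roller in the frame of ramp between -0.008 and 0.008 m and z of roller in the frame of ramp above 0.051 m and angle between the y axis of roller and the y axis of ramp, either way round below 0.1 rad and linear speed of roller below 0.02 m/s); the robot touches nothing.
It fails at once if the roller rolls back or runs away on the slope (faster than 0.2 m/s) (x of roller in the frame of ramp between -0.055 and 0.09 m and linear speed of roller above 0.2 m/s).
It fails at once if the roller is lifted more than about 10 mm off the ramp (z of roller in the frame of ramp above 0.068 m or (x of roller in the frame of ramp below 0.02 m and z of roller in the frame of ramp above 0.057 m) or (x of roller in the frame of ramp below -0.05 m and z of roller in the frame of ramp above 0.047 m)).
It fails at once if the roller leaves the lane of the ramp (x of roller in the frame of ramp below -0.14 m or y of roller in the frame of ramp above 0.02 m or y of roller in the frame of ramp below -0.02 m).
It fails at once if the collar, the pot, the hammer or the pliers are moved more than 15 mm, or the collar or pot tipped (distance of any of collar, pot, hammer, pliers from where it was at the start of the episode above 0.015 m or angle between any of collar, pot's own z axis and vertical above 0.5 rad).
It also fails if it takes over 38 s, if anything falls off the work surface, if the arm or the gripper's body presses on something with over 40 N, if the wrist force passes 120 N, or if a joint passes its speed limit or range.

## Working session

There is one attempt and no reset: what is moved stays moved. The work goes in short steps, each a Python script; the robot and the scene stay as the last script left them, time stands still between calls to the robot, and variables do not carry over. Pictures are saved under pics/ and viewed, and the job is handed in when it is done.

```bash
ls; mkdir -p pics; python3 - <<'E'
from rig import ctrl
import cv2,numpy as np
for n in ["scene","top"]:
    im=ctrl.snapshot(n); cv2.imwrite(f"pics/{n}0.png",im[:,:,::-1])
    i=ctrl.camera_info(n); print(n,i)
s=ctrl.get_state(); print(s['clock'],s['tool_pos'],s['contact_force'],s['finger_gap'])
E
```

```text
pics
scene {'intrinsics': array([[510.83524836,   0.        , 324.38841807],
       [  0.        , 510.83524836, 242.05170103],
       [  0.        ,   0.        ,   1.        ]]), 'eye': array([ 1.44482984, -0.24929112,  0.9484416 ]), 'attitude': array([[ 0.27686867,  0.69013513, -0.66862339],
       [ 0.96089764, -0.19565322,  0.19594782],
       [ 0.00441216, -0.69673045, -0.71731946]])}
top {'intrinsics': array([[564.95666137,   0.        , 319.71574417],
       [  0.        , 564.95666137, 232.95427558],
       [  0.        ,   0.        ,   1.        ]]), 'eye': array([0.25108096, 0.01500196, 1.64537056]), 'attitude': array([[-0.06884698, -0.97580275,  0.20753095],
       [-0.99761529,  0.06835809, -0.0095349 ],
       [-0.00488224, -0.2076925 , -0.97818198]])}
0.1 [0.19927385 0.64473191 0.23060063] [ 0.24293021  0.20095117 -0.10691086] 0.9973687043409455
```

View pics/scene0.png

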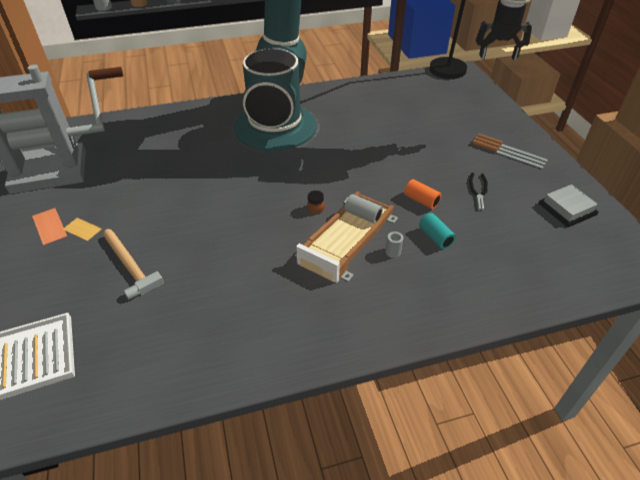

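View pics/top0.png

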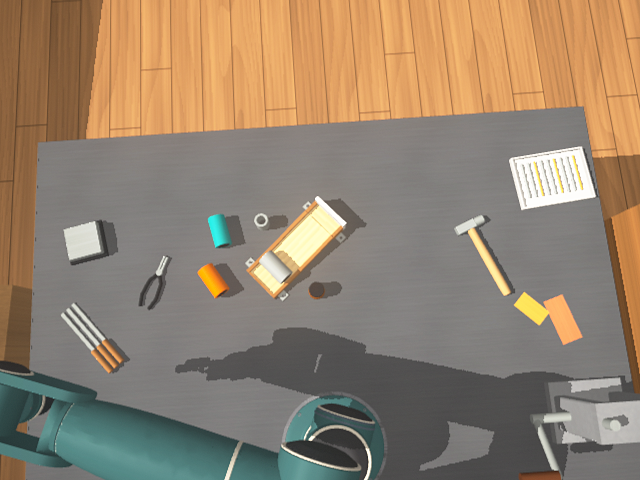

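Both pictures show the ramp. In the top view the stop (white) is near (332,213), and the grey roller is on the infeed near (275,266). The candidates in the top view are the grey cylinder at (275,266) on the ramp, the orange one at (213,280), the turquoise one at (219,231), and the small upright collar at (262,220). Only the grey cylinder fits the description: steel, lying across the infeed. I'll check it in an enlarged crop.

```bash
python3 - <<'E'
import cv2
im=cv2.imread("pics/top0.png")[185:310,190:370]
cv2.imwrite("pics/crop_top.png",cv2.resize(im,None,fx=4.4,fy=4.4,interpolation=cv2.INTER_CUBIC))
E
```

```text
(no output)
```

View pics/crop_top.png

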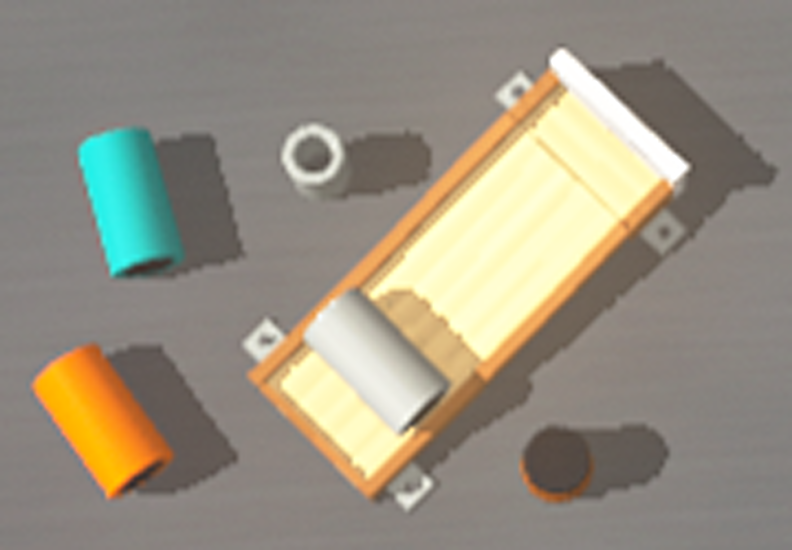

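The crop confirms it. The grey steel roller lies across the infeed at crop (375,360), and the look-alikes are off the ramp. The crest line runs from about crop (538,137) to (628,228).

```bash
cat > h.py <<'E'
import numpy as np,cv2
def ray(info,uv,z):
    K,e,R=info['intrinsics'],info['eye'],info['attitude']
    d=R@np.linalg.solve(K,np.array([uv[0],uv[1],1.]))
    return e+d*(z-e[2])/d[2]
def proj(info,p):
    c=info['attitude'].T@(np.asarray(p)-info['eye']); q=info['intrinsics']@c; return q[:2]/q[2]
E
python3 - <<'E'
from rig import ctrl
from h import *
t=ctrl.camera_info("top")
def c(u,v): return (u/4.4+190-.4,v/4.4+185-.4)
for n,u,v,z in [("backL",250,375,.024),("backR",375,495,.024),("crestL",538,137,.0324),("crestR",628,228,.0324),("stopL",560,50,.064),("stopR",688,168,.064),
  ("rolL",330,305,.045),("rolR",425,410,.045),("rolC",375,360,.055),("collar",314,155,.055),("pot",557,462,.05)]:
    print(n,ray(t,c(u,v),z).round(4))
w=ctrl.camera_info("wrist"); s=ctrl.get_state()
print(w['intrinsics'], s['orientation'].T@(w['eye']-s['tool_pos']), s['orientation'].T@w['attitude'],s['orientation'])
E
```

```text
backL [0.501  0.2184 0.024 ]
backR [0.4166 0.1405 0.024 ]
crestL [0.6465 0.0187 0.0324]
crestR [ 0.5804 -0.0367  0.0324]
stopL [6.966e-01 3.000e-04 6.400e-02]
stopR [ 0.6111 -0.0777  0.064 ]
rolL [0.5402 0.1617 0.045 ]
rolR [0.467  0.1037 0.045 ]
rolC [0.5004 0.1335 0.055 ]
collar [0.6391 0.1664 0.055 ]
pot [0.4269 0.0207 0.05  ]
[[377.50104762   0.         324.25374927]
 [  0.         377.50104762 236.77083067]
 [  0.           0.           1.        ]] [ 7.49088939e-02 -1.28984939e-04 -1.42640466e-01] [[ 7.67680682e-05 -9.56746255e-01 -2.90923697e-01]
 [ 9.99998748e-01  5.33213359e-04 -1.48967553e-03]
 [ 1.58036588e-03 -2.90923219e-01  9.56745098e-01]] [[-9.55410505e-01  2.95280534e-01 -4.16123926e-04]
 [ 2.95280815e-01  9.55409931e-01 -1.05070880e-03]
 [ 8.73150757e-05 -1.12673164e-03 -9.99999361e-01]]
```

```bash
cat >> h.py <<'E'
def Rdown(yaw):   # tool x downhill, z down
    x=-np.array([np.cos(yaw),np.sin(yaw),0]); z=np.array([0,0,-1.]); y=np.cross(z,x)
    return np.column_stack([x,y,z])
E
python3 - <<'E'
from rig import ctrl
from h import *
yaw=np.radians(-48); o=np.array([.555,.070]); u=np.array([np.cos(yaw),np.sin(yaw)])
p=o+u*(-0.035)
R=Rdown(yaw); print(ctrl.solve_ik([*p,.22],R))
ctrl.goto([*p,.22],R)
w=ctrl.camera_info("wrist"); im=ctrl.snapshot("wrist")
cv2.imwrite("pics/w1.png",im[:,:,::-1]); np.savez("w1.npz",**w)
s=ctrl.get_state(); print(s['clock'],s['tool_pos'],s['joint_pos'].round(3))
E
```

```text
[ 1.31462214e-01 -1.76788364e-01  1.74602904e+00 -4.44089210e-16
  1.57235198e+00 -6.01576071e-01]
2.4417 [0.53158428 0.09665937 0.21999461] [ 0.133 -0.177  1.746  0.     1.572 -0.601]
```

View pics/w1.png

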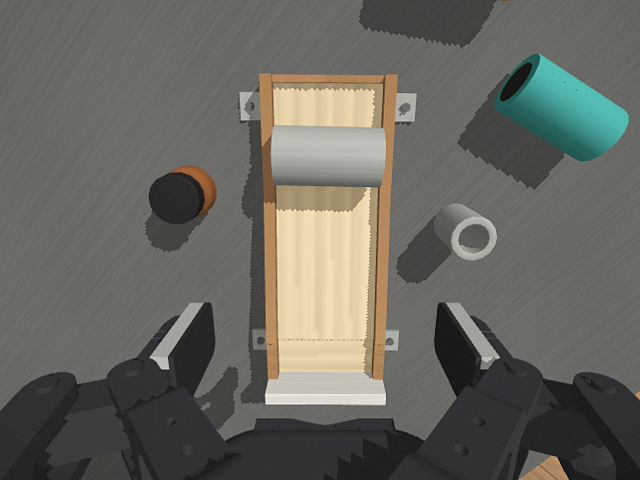

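The wrist view shows the ramp nearly upright in the picture, with the back end at row 75, crest line at row 341 and stop at rows 375-403. The roller is at columns 271-385, rows 125-186. Next I'll measure edges along scan lines.

```bash
python3 - <<'E'
from h import *
w=dict(np.load("w1.npz")); im=cv2.imread("pics/w1.png"); hsv=cv2.cvtColor(im,cv2.COLOR_BGR2HSV)
for r in (78,100,220,260,300,330):
    print(r,[(c,*hsv[r,c]) for c in (255,262,266,270,276,300,370,380,388,394,400)])
# wood mask incl. rails + floor (hue 5..30, sat>60) -> outer edges per row
wood=((hsv[:,:,0]>4)&(hsv[:,:,0]<32)&(hsv[:,:,1]>50)&(hsv[:,:,2]>60)).astype(np.uint8)
n,l,st,ce=cv2.connectedComponentsWithStats(wood); 
k=l[260,320]; m=(l==k)
print(st[k])
for r in range(74,374,12):
    c=np.where(m[r])[0]; print(r,c.min(),c.max(),end=' | ')
# stop
wh=((hsv[:,:,1]<30)&(hsv[:,:,2]>200)).astype(np.uint8); n,l,st,ce=cv2.connectedComponentsWithStats(wh)
print([ (s.tolist()) for s in st[1:] if s[4]>300])
cv2.imwrite("pics/w1c.png",cv2.resize(im[60:415,245:410],None,fx=1.65*1,fy=1.65,interpolation=cv2.INTER_CUBIC))
E
```

```text
78 [(255, np.uint8(24), np.uint8(12), np.uint8(107)), (262, np.uint8(14), np.uint8(125), np.uint8(175)), (266, np.uint8(14), np.uint8(125), np.uint8(175)), (270, np.uint8(15), np.uint8(125), np.uint8(172)), (276, np.uint8(15), np.uint8(125), np.uint8(180)), (300, np.uint8(15), np.uint8(124), np.uint8(181)), (370, np.uint8(15), np.uint8(127), np.uint8(175)), (380, np.uint8(15), np.uint8(125), np.uint8(175)), (388, np.uint8(15), np.uint8(125), np.uint8(175)), (394, np.uint8(15), np.uint8(125), np.uint8(175)), (400, np.uint8(45), np.uint8(10), np.uint8(106))]
100 [(255, np.uint8(43), np.uint8(15), np.uint8(119)), (262, np.uint8(15), np.uint8(126), np.uint8(176)), (266, np.uint8(15), np.uint8(125), np.uint8(176)), (270, np.uint8(15), np.uint8(123), np.uint8(178)), (276, np.uint8(21), np.uint8(69), np.uint8(224)), (300, np.uint8(20), np.uint8(70), np.uint8(227)), (370, np.uint8(20), np.uint8(69), np.uint8(233)), (380, np.uint8(20), np.uint8(82), np.uint8(171)), (388, np.uint8(15), np.uint8(124), np.uint8(175)), (394, np.uint8(15), np.uint8(130), np.uint8(176)), (400, np.uint8(37), np.uint
[... 1951 characters left out ...]
np.uint8(21), np.uint8(68), np.uint8(232)), (370, np.uint8(20), np.uint8(81), np.uint8(167)), (380, np.uint8(15), np.uint8(125), np.uint8(186)), (388, np.uint8(39), np.uint8(12), np.uint8(146)), (394, np.uint8(38), np.uint8(14), np.uint8(145)), (400, np.uint8(23), np.uint8(9), np.uint8(109))]
[  258    73   140   307 31316]
74 259 397 | 86 259 396 | 98 260 395 | 110 260 395 | 122 260 394 | 134 261 393 | 146 261 393 | 158 262 392 | 170 262 391 | 182 263 391 | 194 264 390 | 206 263 390 | 218 263 389 | 230 264 389 | 242 264 388 | 254 264 388 | 266 264 387 | 278 264 387 | 290 265 387 | 302 265 386 | 314 265 386 | 326 265 385 | 338 266 385 | 350 266 384 | 362 267 383 | [[266, 379, 120, 26, 1241]]
```

View pics/w1c.png

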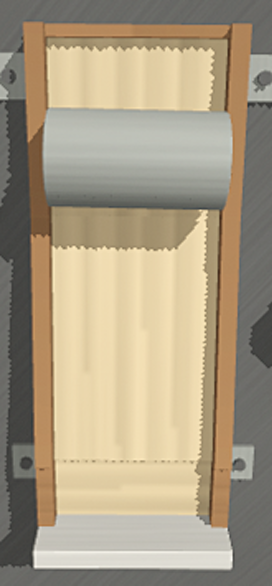

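```bash
python3 - <<'E'
from h import *
w=dict(np.load("w1.npz")); im=cv2.imread("pics/w1.png"); hsv=cv2.cvtColor(im,cv2.COLOR_BGR2HSV)
bl=ray(w,(259-.5,73.),.024); br=ray(w,(397.5,73.),.024)   # image left = ramp -y
cl=ray(w,(265.5,340),.0444); cr=ray(w,(385.2,340),.0444)
cm=ray(w,(325,340),.0324)
print("back",bl,br,np.linalg.norm(bl-br)); print("rail@crest",cl,cr,np.linalg.norm(cl-cr)); print("crest",cm)
bm=(bl+br)/2; rm=(cl+cr)/2
d=(rm-bm)[:2]; yaw1=np.arctan2(d[1],d[0]); d=cm[:2]-bm[:2]; print("back-crest dist",np.linalg.norm(d),"yaws",np.degrees([yaw1,np.arctan2(d[1],d[0])]))
e=(br-bl); print("cross yaw",np.degrees(np.arctan2(e[1],e[0]))-90)
sl=ray(w,(266,403.5),.064); sr=ray(w,(386,403.5),.064); print("stop?",sl,sr,np.linalg.norm(sl-sr))
yaw=yaw1; u=np.array([np.cos(yaw),np.sin(yaw)]); v=np.array([-u[1],u[0]])
o=cm[:2]-u*.095; 
# lateral: use mean of bm, rm midline
o=o+v*(np.dot((bm[:2]+rm[:2])/2-o,v)); print("origin",o,"back x",np.dot(bm[:2]-o,u),"stop x",np.dot((sl+sr)[:2]/2-o,u))
# roller: grey mask
m=((hsv[:,:,1]<30)&(hsv[:,:,2]>105)).astype(np.uint8); m[:110]=0;m[200:]=0;m[:,:265]=0;m[:,392:]=0
cs,_=cv2.findContours(m,cv2.RETR_EXTERNAL,cv2.CHAIN_APPROX_NONE); c=max(cs,key=cv2.contourArea); print(cv2.boundingRect(c),cv2.minAreaRect(c))
rr=np.where(m[:,328])[0]; print(rr.min(),rr.max())
def rd(uv):
    q=w['attitude']@np.linalg.solve(w['intrinsics'],np.array([*uv,1.])); return q/np.linalg.norm(q)
b=rd((328,rr.min()-.5))+rd((328,rr.max()+.5)); C=w['eye']+b*(.037-w['eye'][2])/b[2]
print("roller",C,"ramp x,y",np.dot(C[:2]-o,u),np.dot(C[:2]-o,v))
np.savez("ramp.npz",o=o,yaw=yaw)
E
```

```text
back [0.41448254 0.14363558 0.024     ] [0.49996172 0.22074333 0.024     ] 0.11511861339294116
rail@crest [ 0.57338701 -0.03544095  0.0444    ] [0.65874806 0.04174247 0.0444    ] 0.1150816637454358
crest [ 0.62090857 -0.00267956  0.0324    ]
back-crest dist 0.24692064120675195 yaws [-48.42015452 -48.47772987]
cross yaw -47.947497231036884
stop? [ 0.61211286 -0.07709317  0.064     ] [ 6.97147712e-01 -1.48128124e-04  6.40000000e-02] 0.11467983876085487
origin [0.55804618 0.06854811] back x -0.1519205165386745 stop x 0.1442649301309689
(271, 125, 115, 59) ((327.7353515625, 153.76370239257812), (114.34266662597656, 55.694923400878906), 1.9525090456008911)
127 181
roller [0.50087056 0.13397016 0.037     ] ramp x,y -0.0868831051571889 0.0006490335361033613
```

The sizes check out: both widths come to 115.1 mm against the given 115, and back to crest is 247 mm against 245. The yaw is about -48.3° and the roller sits at ramp x -87 mm, y +0.6 mm. Now I'll go in behind the roller with the fingers half open, so it's pushed at two points, then check.

```bash
cat >> h.py <<'E'
import os
if os.path.exists("ramp.npz"):
    _r=np.load("ramp.npz"); O=_r['o']; YAW=np.radians(-48.3)
    U=np.array([np.cos(YAW),np.sin(YAW)]); V=np.array([-U[1],U[0]])
    def W(x,y,z): return np.array([*(O+U*x+V*y),z])
    def L(p): d=np.asarray(p)[:2]-O; return np.array([d@U,d@V,p[2]])
E
python3 - <<'E'
from rig import ctrl
from h import *
ctrl.move_gripper(0.5)
R=Rdown(YAW)
ctrl.goto(W(-.150,0,.12),R)
ctrl.movel(W(-.150,0,.024),velocity=.08)
w=ctrl.camera_info("wrist"); im=ctrl.snapshot("wrist"); cv2.imwrite("pics/w2.png",im[:,:,::-1])
w=ctrl.camera_info("scene"); im=ctrl.snapshot("scene"); cv2.imwrite("pics/s2.png",cv2.resize(im[160:300,270:450,::-1],None,fx=4,fy=4,interpolation=cv2.INTER_CUBIC))
s=ctrl.get_state(); print(s['clock'],L(s['tool_pos']),s['contact_force'],s['finger_gap'])
E
```

```text
5.0333 [-0.14989863  0.00021312  0.02446485] [0.15927843 0.58832447 0.53656236] 0.5008588726809042
```

View pics/w2.png

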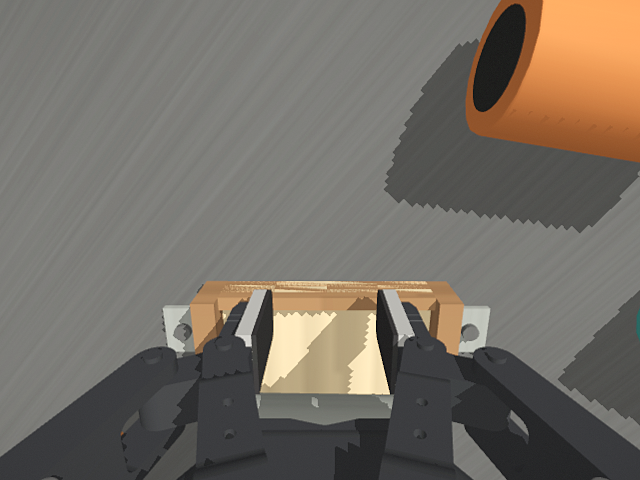

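View pics/s2.png

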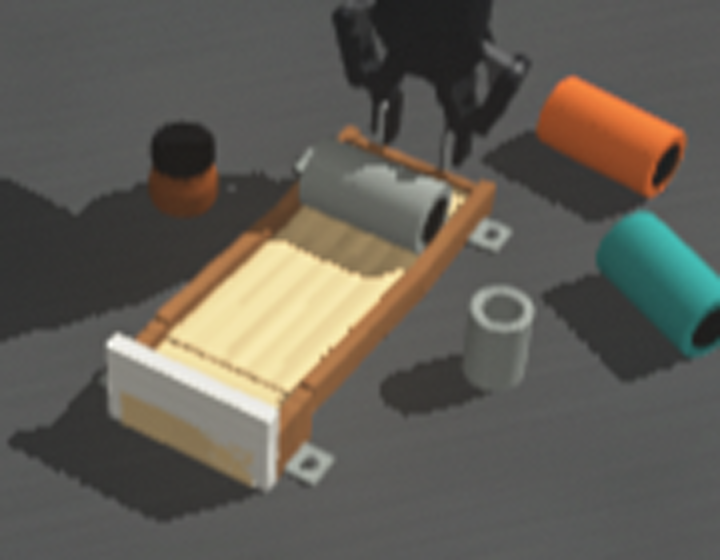

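The fingertips sit between the rails (wrist picture columns 240-410), above the lip and behind the roller, touching nothing. I'll push over the foot to mid-slope, then look.

```bash
python3 - <<'E'
from rig import ctrl
from h import *
ctrl.movel(W(-.086,0,.024),velocity=.04); s=ctrl.get_state(); print(s['clock'],L(s['tool_pos']),s['contact_force'])
ctrl.movel(W(-.006,0,.0352),velocity=.04); s=ctrl.get_state(); print(s['clock'],L(s['tool_pos']),s['contact_force'])
im=ctrl.snapshot("scene"); cv2.imwrite("pics/s3.png",cv2.resize(im[160:300,270:450,::-1],None,fx=4,fy=4,interpolation=cv2.INTER_CUBIC))
im=ctrl.snapshot("top"); cv2.imwrite("pics/t3.png",cv2.resize(im[185:310,190:370,::-1],None,fx=4.4,fy=4.4,interpolation=cv2.INTER_CUBIC))
E
```

```text
6.7833 [-0.08685519  0.00023023  0.02445695] [-7.52550769  5.67353848  7.89696208]
8.95 [-0.00689913  0.00041161  0.03577758] [-7.16872912  7.88066831  9.65293794]
```

View pics/s3.png

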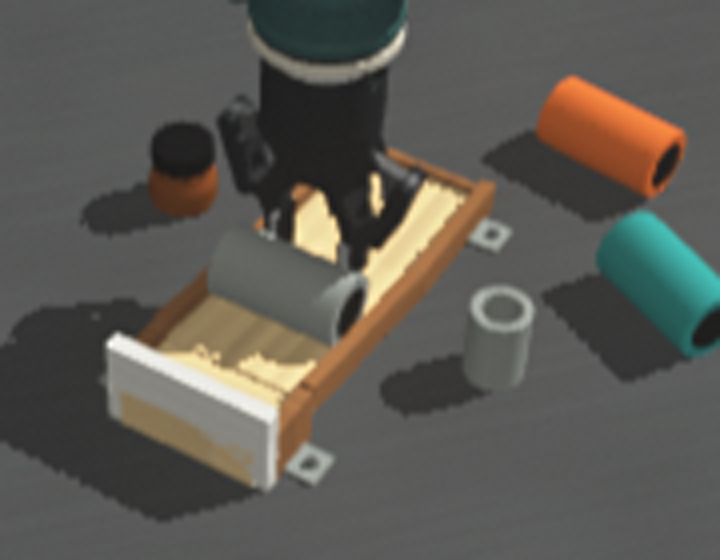

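View pics/t3.png

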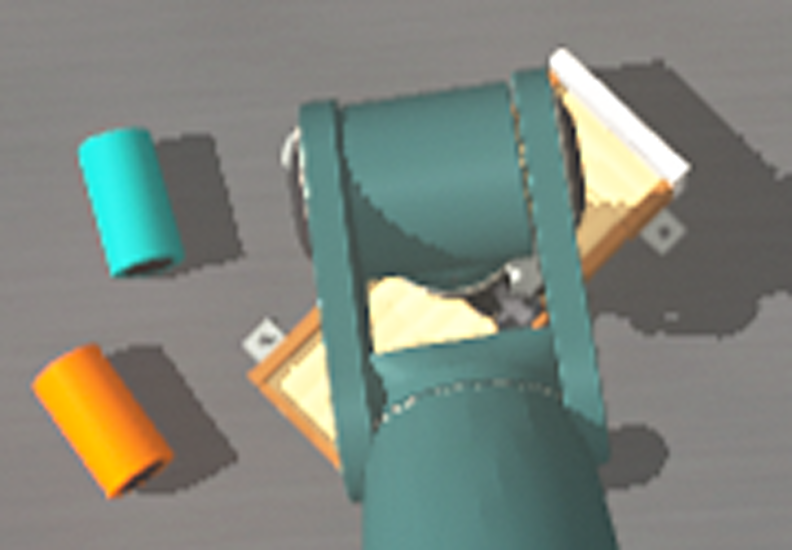

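The scene crop shows the roller mid-slope, square in the lane, with both fingers behind it and its end bore at crop (350,305). The push force is about 10 N. I'll check its x from the bore, then go on.

```bash
python3 - <<'E'
from rig import ctrl
from h import *
i=ctrl.camera_info("scene")
print("roller end", L(ray(i,(350/4+270-.4,305/4+160-.4),.0485)))
for x,z in [(.030,.0405),(.052,.0437)]:
    ctrl.movel(W(x,0,z),velocity=.035); s=ctrl.get_state(); print(s['clock'],L(s['tool_pos']),s['contact_force'])
im=ctrl.snapshot("scene"); cv2.imwrite("pics/s4.png",cv2.resize(im[160:300,270:450,::-1],None,fx=4,fy=4,interpolation=cv2.INTER_CUBIC))
E
```

```text
roller end [0.02380082 0.04504309 0.0485    ]
10.2417 [0.02926299 0.00053141 0.04108622] [-5.33549419  7.68452804  7.54536439]
11.025 [0.05142746 0.00047585 0.04413559] [-3.68308686  5.86111352  5.94252531]
```

View pics/s4.png

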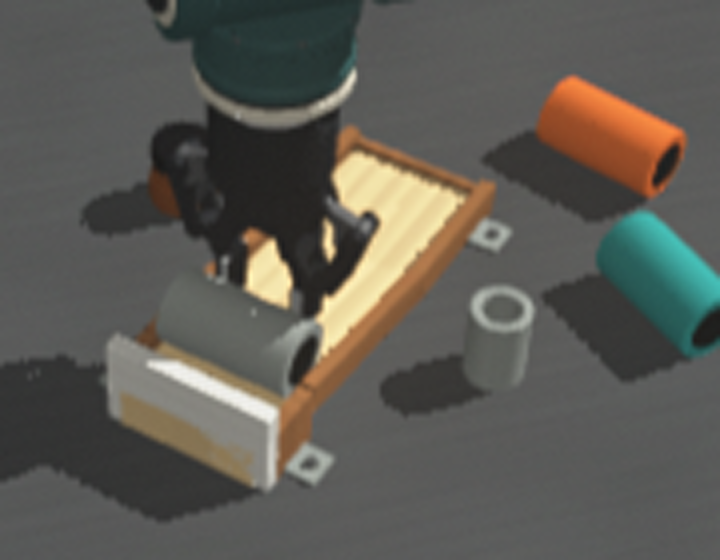

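The roller is just below the crest, with its bore at crop (303,362). I'll finish slowly in small steps, watching the force.

```bash
python3 - <<'E'
from rig import ctrl
from h import *
for x in (.058,.064,.068,.071,.073):
    ctrl.movel(W(x,0,.0447),velocity=.02); s=ctrl.get_state(); f=s['contact_force']; print(s['clock'],L(s['tool_pos']),f.round(2),"along",f[:2]@U)
    if f[:2]@U<-20: break
im=ctrl.snapshot("scene"); cv2.imwrite("pics/s5.png",cv2.resize(im[160:300,270:450,::-1],None,fx=4,fy=4,interpolation=cv2.INTER_CUBIC))
E
```

```text
11.525 [ 0.05799949 -0.00011349  0.0444949 ] [-0.12 -0.38  0.3 ] along 0.2055561696034386
11.975 [ 6.41237381e-02 -5.29072659e-05  4.46689321e-02] [ 0.16 -0.59 -0.25] along 0.5433649294554063
12.325 [ 6.81140280e-02 -2.82282802e-05  4.46677805e-02] [0.81 0.85 0.1 ] along -0.09511524102431711
12.625 [7.11013417e-02 4.08540865e-06 4.46931699e-02] [-0.41  0.04  0.07] along -0.3051034254816765
12.875 [ 7.29310298e-02 -2.34060706e-05  4.47009528e-02] [-2.22  2.16  1.17] along -3.0860712751243873
```

View pics/s5.png

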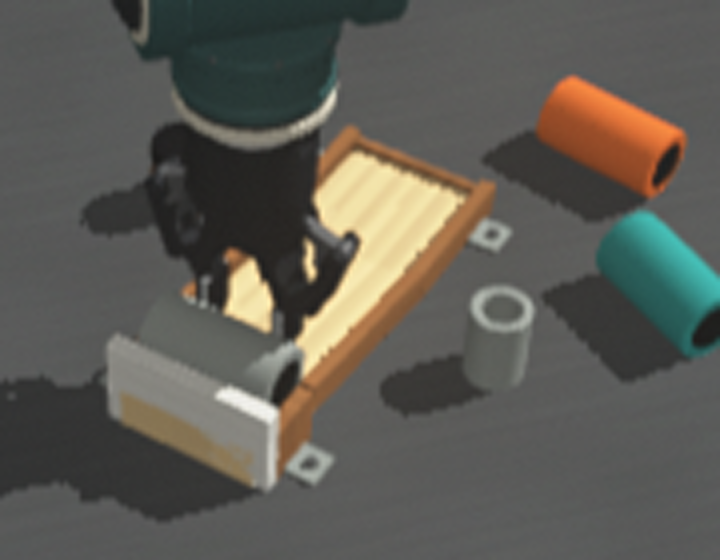

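The roller dropped in at the crest and the fingers just touched it again, at about 3 N and TCP x 73 mm. That fits a seated centre at about 108 mm. I'll back off, raise the arm and check.

```bash
python3 - <<'E'
from rig import ctrl
from h import *
ctrl.hold(.2)
ctrl.movel(W(.050,0,.0447),velocity=.04)
ctrl.movel(W(.050,0,.16),velocity=.12)
ctrl.goto(W(.03,0,.24),Rdown(YAW)); ctrl.hold(.3)
w=ctrl.camera_info("wrist"); im=ctrl.snapshot("wrist"); cv2.imwrite("pics/w6.png",im[:,:,::-1]); np.savez("w6.npz",**w)
im=ctrl.snapshot("scene"); cv2.imwrite("pics/s6.png",im[:,:,::-1])
s=ctrl.get_state(); print(s['clock'],L(s['tool_pos']),s['contact_force'])
E
```

```text
15.7833 [ 3.00268774e-02 -1.37131133e-04  2.39323181e-01] [ 1.16202618 -0.00505631  0.28379973]
```

View pics/w6.png

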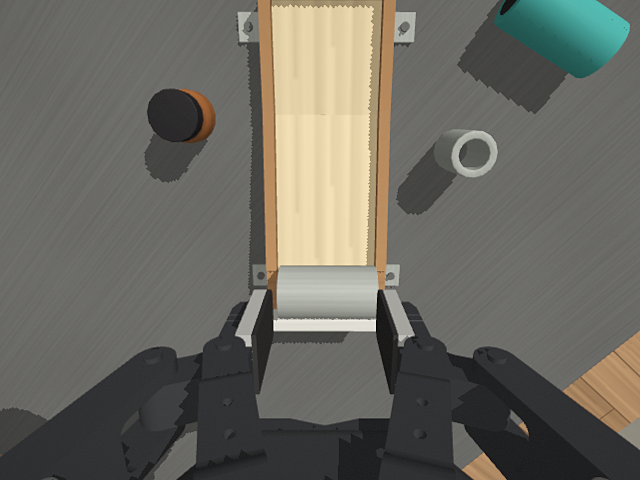

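View pics/s6.png

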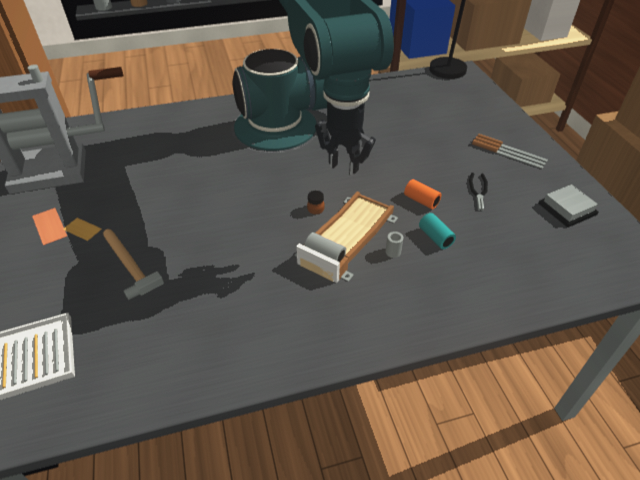

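In the wrist view the roller lies against the stop, at columns 276-378, rows 265-318, and looks square. I'll compute its centre before handing in.

```bash
python3 - <<'E'
from rig import ctrl
from h import *
w=dict(np.load("w6.npz")); 
def rd(uv):
    q=w['attitude']@np.linalg.solve(w['intrinsics'],np.array([*uv,1.])); return q/np.linalg.norm(q)
for c in (285,327,368):
    b=rd((c,265))+rd((c,319)); print(c,L(w['eye']+b*(.055-w['eye'][2])/b[2]))
print([L(ray(w,(c,290),.075)) for c in (276.5,378.5)])
a=np.arccos(rd((327,265))@rd((327,319)))
print("range from apparent width", .025/np.sin(a/2))
b=rd((327,265))+rd((327,319));b/=np.linalg.norm(b);print("height",w['eye'][2]+b[2]*.025/np.sin(a/2))
E
```

```text
285 [ 0.10895329 -0.03860142  0.055     ]
327 [0.10889743 0.00113886 0.055     ]
368 [0.10884949 0.0399052  0.055     ]
[array([ 0.09788074, -0.04375792,  0.075     ]), array([0.09776182, 0.04667794, 0.075     ])]
range from apparent width 0.35786568493718696
height 0.05769156036196371
```

```bash
python3 - <<'E'
from rig import ctrl
print(ctrl.close_job(), ctrl.get_state()['clock'])
E
```

```text
the job is handed in; nothing more can be done
the job is handed in; nothing more can be done
```

The steel roller is in the seat against the stop, and I handed the job in after about 16 s. I pushed it from behind with both half-open fingertips, in one pass up the slope with pauses of about 0.1 s to look. The push force was about 9–12 N with no sign of running away. It dropped into the seat as it passed the crest.

**Last checks:**
- **Position:** the wrist camera puts the roller's centre at ramp x 108.9 mm and y about +1 mm, with the axle square to the ramp.
- **Contact:** the gripper is clear of everything, with wrist force near zero (about 1 N).
- **Other objects:** the collar, pot, hammer, pliers and look-alikes look unmoved. I compared the first and last scene pictures by eye only.

**Weaker evidence:**
- **Height:** I estimated it only from the roller's apparent width. It came out at 57.7 mm, above the 56.5 mm limit; one pixel shifts it by several millimetres. The earlier drop in push force and the touch position both fit a seated roller.
- **Ramp length:** two ramp features disagreed with the given dimensions by 2–3 mm along its length, so the x figure carries a similar uncertainty.

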